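# Open the locked food-waste caddy by its hand lever and ease the lid shut

## Robot

A 6-joint arm with a two-finger parallel gripper is mounted at the origin on a cart in front of the work surface, level with it; the furniture and walls round the work are solid. World frame = base frame: x ahead of the robot, y to its left, z up, the work surface at z = 0. Lengths are in mm, angles in rad, forces in N, time in s.
With the tool pointing down it reaches from about 275 to 825 mm from the base axis. Payload 5.2 kg.
Tool frame: the origin (TCP) lies midway between the tips of the shut fingers; the grasp point (between the pads) lies 19 mm behind it; z points along the fingers, y is the line along which they close (so a half turn about z gives the same grasp; the last joint's range is limited). The gripper opens to 93 mm and grips with 3 to 60 N. Pads are 15 mm wide; open, the fingers measure 128 mm over their backs; the gripper's body (75 mm by 188 mm) begins 65 mm behind the grasp point.
Start: joints at [1.119, 0.259, 1.535, -0, 1.348, -0.203], TCP at [135.41, 533.075, 179.953] pointing down, gripper open.
Joint ranges: [-3.14, 3.14], [-0.91, 2.08], [0.19, 2.58], [-1.22, 4.36], [0.22, 2.71], [-3.12, 3.12]. Speed limits (rad/s): [2.57, 2.57, 3.14, 3.14, 3.14, 3.14].

## Interface

Orientations are given as a rotation vector (axis times angle).
In Python, from bench import env gives the robot as it stands.
- The arm moves only by the tool apply_moves, never from a script. Its argument "moves" is text: rows parted by semicolons, each of 7 numbers parted by spaces: the turn, a rotation vector about the tool's x, y, z in rad, then the shift along the tool's x, y, z in m, then the opening, from -1 (shut) to 1 (fully open). In form: wx wy wz dx dy dz claw; .... A call has 1 to 20 rows; each row is the pose to reach, as a shift and turn from the pose commanded when the call began, along the tool's axes at that moment; what a row does not reach only later rows make up. A row lasts 1/12 s, in which the tool goes at most 41.7 mm and 7.16 degrees, less where a joint would pass 70% of its speed; a pose out of reach is approached as far as the arm can. A call with a gripper value outside its range is refused whole. The fingers move at their own pace and stop on an object; "grip_force" is the grip in N (left out, the last holds). Time passes only in rows, so rows that repeat a pose let the fingers close. It gives the time, the measured TCP pose, the force, the opening and the grip force at its end, in the units of the state.
- env.sense(): the state, without advancing time (a new reading comes with each control period).
- env.camera(name): name is "side" or "top"; returns a dict with "frame" (384x512x3 uint8, red, green, blue), "fx", "fy", "cx", "cy" (pixels), "D" ([k1, k2, p1, p2, k3] as OpenCV has them; the pictures are not rectified), "R" (3x3) and "t" (3): a world point X has camera coordinates R X + t. Camera axes: x right, y down, z forward; pixel columns grow to the right and rows downward; lengths in mm; the calibration is good to about 2 mm. A picture is of the moment at which its call begins. There is no depth.
- env.finish_job(): hands the job in; it is judged then, once.
The state is a dict: "clock": time; "q": joint angles; "dq": joint speeds; "effort": joint torques, N m; "position": TCP position; "eef_rot": TCP orientation; "contact_force": force on the tool from outside, world axes, zero at the start; "torque": the same for the moment, N m; "width": opening from 0.0 (shut) to 1.0 (fully open); "grip_force": force on a finger pad.
Only numpy, scipy, OpenCV 4.12 (cv2) and the standard library are available. Lean on these libraries where they do the work, as an engineer would, in place of code of your own. Each camera call takes 0.05 s, during which the arm holds its last target. There are 200 camera calls.

## Task

Open the food-waste caddy so that I can tip my peelings in: push its lid catch back towards you, clear of the lid, then press the hand lever right down so that the lid stands wide open, and keep it there for about three seconds. Then let the lever up slowly, over two seconds or more, so that the lid comes all the way down without slamming, and push the catch fully home over the lid again. Only push and press with the fingertips, move the lid by its lever alone and not by hand, and leave the glass and the mug standing where they are.

Things in the scene. Friction and masses are not known exactly. Their poses are not given: they have to be found in the camera images.
- caddy: food-waste caddy: metal box with a dark foot, 180 mm deep (x), 200 wide (y), top at 160 mm, fixed to the worktop. Origin: centre of its underside; z up; -x is its front, facing roughly the robot. The front of its top (x = -94 to -40 mm) is a fixed grey deck with the lid catch; behind it lies the lid. The hand lever is on its right-hand (-y) side and sticks out past the front
- lever_pad (a point): centre of the top of the hand lever's ribbed black pad, 50 mm (x) by 66 (y); at rest at (-165, -78, 135) mm in the caddy's frame. It turns with the lever in the caddy's x-z plane about a pivot at x = -30, z = 85 mm; fully pressed it is at (-174, -78, 83). Only the lid's weight resists: 2 to 6 N at the pad, 1 when open. No spring or catch: let go, the lid falls shut hard
- lock_tab (a point): middle of the top of the lid catch's tab (dark thumb slide mid-deck). Tab 38 mm wide (y), 8 thick (x), 18 above its flat plate; in the caddy's frame its top is at z = 182 mm, the plate's at 164. The plate reaches 16 mm in front of and 23 behind the tab's middle. Slides along the caddy's x only; about 2 N moves it, it stays where left. Tab's middle: x = -50 mm locked, -70 free
- caddy_lock (a joint): travel of the lid catch in m: 0 = fully home over the lid's front edge (the lid cannot rise), 0.020 = pushed right back towards the caddy's front (-x), lid free
- caddy_lever (a joint): angle of the hand lever in rad: 0 = up (lid shut), 0.37 = pressed right down to its stop
- caddy_lid (a joint): angle of the lid in rad: 0 = shut, 1.21 = wide open (lever right down). It is hinged along the caddy's rear top edge and tied to the lever by a push rod on the right-hand side; it turns about 3 to 4 times as fast as the lever. It rises away from the deck and the lever, 125 mm long from hinge to front edge
- glass: plain drinking glass, loose, 81 mm across and 93 mm tall, origin at the centre of its underside; stands in front of the caddy, left of the lever: a bystander
- mug: green mug, loose, 86 by 118 mm with its handle, 96 mm tall, origin at its underside; stands by the caddy's left side: a bystander

How it is judged (in metres and radians):
On the way, in this order (a step that is already met when the one before it is completed fails the run):
1. the catch is pushed back clear of the lid (at least 16 of its 20 mm), lid still shut (value of joint caddy_lock above 0.016 m and value of joint caddy_lid below 0.05 rad), for 0.2 s.
2. the lid stands wide open (over 1.0 rad) for 2 s (value of joint caddy_lid above 1 rad), for 2 s.
3. the lid is down again (under 0.03 rad) (value of joint caddy_lid below 0.03 rad), for 0.2 s.
At the end, for the whole second after the job is handed in: lid shut (under 0.03 rad) and lever up (under 0.02 rad), the catch pushed home over the lid (within 4 mm), glass and mug upright within 20 mm of where they stood (value of joint caddy_lock below 0.004 m and value of joint caddy_lid below 0.03 rad and value of joint caddy_lever below 0.02 rad and angle between each of glass, mug's own z axis and vertical below 0.1 rad and distance of each of glass, mug from where it was at the start of the episode below 0.02 m); the robot touches nothing.
It fails at once if the lid slams: it falls faster than 2.5 rad/s (velocity of joint caddy_lid below -2.5 rad/s).
It fails at once if the lid is moved or leant on by hand (more than 3 N on it) (contact force between any of the fingers, the arm and caddy_lid above 3 N).
It fails at once if the glass or the mug is shifted more than 20 mm, lifted or tipped (distance of any of glass, mug from where it was at the start of the episode above 0.02 m or angle between any of glass, mug's own z axis and vertical above 0.2 rad).
It also fails if it takes over 67 s, if anything falls off the work surface, if the arm or the gripper's body presses on something with over 40 N, if the wrist force passes 120 N, or if a joint passes its speed limit or range.

## Working session

There is one attempt and no reset: what is moved stays moved. The work goes in short steps, Python scripts to look and compute and a tool call to move; the robot and the scene stay as the last step left them, time stands still between calls to the robot, and variables do not carry over. Pictures are saved under pics/ and viewed, at most 10 in all, crops included, and the job is handed in when it is done.

Besides the shell and the picture viewer there is one more tool, called after "Emit:" in YAML: its name, and indented under it one key for each argument. apply_moves: Moves the arm, as the interface text tells. Its arguments: {"type":"object","properties":{"moves":{"type":"string"},"grip_force":{"type":"number"}},"required":["moves"]}

```bash
mkdir -p pics; python3 - <<'E'
from bench import env
import cv2
for n in("side","top"):
    c=env.camera(n); cv2.imwrite(f"pics/{n}0.png",cv2.resize(c["frame"][:,:,::-1],(800,600),interpolation=cv2.INTER_CUBIC))
    print(n,c["fx"],c["fy"],c["cx"],c["cy"],c["D"],c["R"],c["t"])
s=env.sense();print(s["clock"],s["position"],s["eef_rot"],s["width"])
E
```

```text
side 387.8647944897673 387.8647944897673 260.2605299452401 188.26333202373203 [-0.10656688  0.          0.          0.          0.        ] [[ 0.99799303 -0.05774448 -0.02599008]
 [-0.04836012 -0.43004474 -0.90151141]
 [ 0.04088041  0.90095899 -0.43197419]] [-623.12835143  171.02640885  810.12667304]
top 370.4610634408277 370.4610634408277 259.07041706850754 185.27302508995854 [0.01494546 0.         0.         0.         0.        ] [[-0.02978297 -0.99951508 -0.00908691]
 [-0.98924699  0.03077688 -0.14297962]
 [ 0.14318995  0.00473084 -0.98968392]] [ 88.97419035 623.21145009 890.49743342]
0.1 [135.17018127 532.57689863 179.21962332] [-3.89776201e-01 -3.11677909e+00  2.38348817e-03] 1.0030345955555873
```

View pics/side0.png

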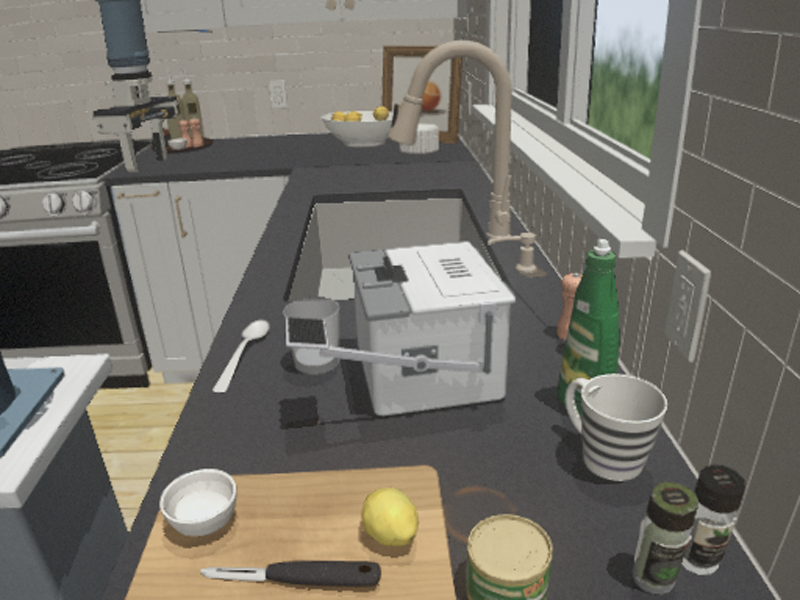

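View pics/top0.png

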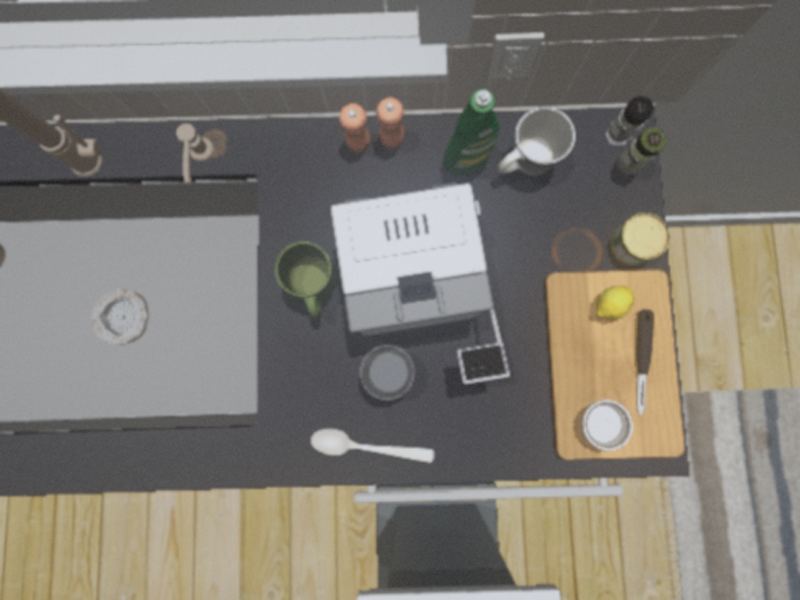

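Side view: lever pad at about (308,330), tab near (393,270). Top view: pad at about (484,362), tab near (418,287), glass (387,373) and mug (303,275). I'll enlarge both.

```bash
python3 - <<'E'
import cv2
from bench import env
a=env.camera("top")["frame"][110:255,205:335,::-1]   # 130x145
cv2.imwrite("pics/topc.png",cv2.resize(a,None,fx=4,fy=4,interpolation=cv2.INTER_CUBIC))
a=env.camera("side")["frame"][150:270,175:335,::-1]
cv2.imwrite("pics/sidec.png",cv2.resize(a,None,fx=5,fy=5,interpolation=cv2.INTER_CUBIC))
E
```

```text
(no output)
```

View pics/topc.png

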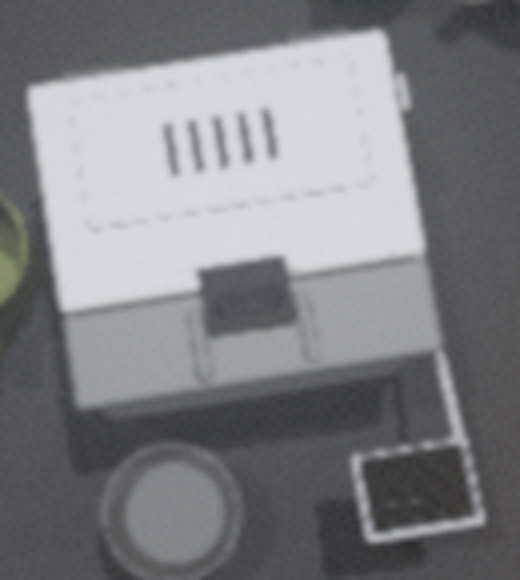

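View pics/sidec.png

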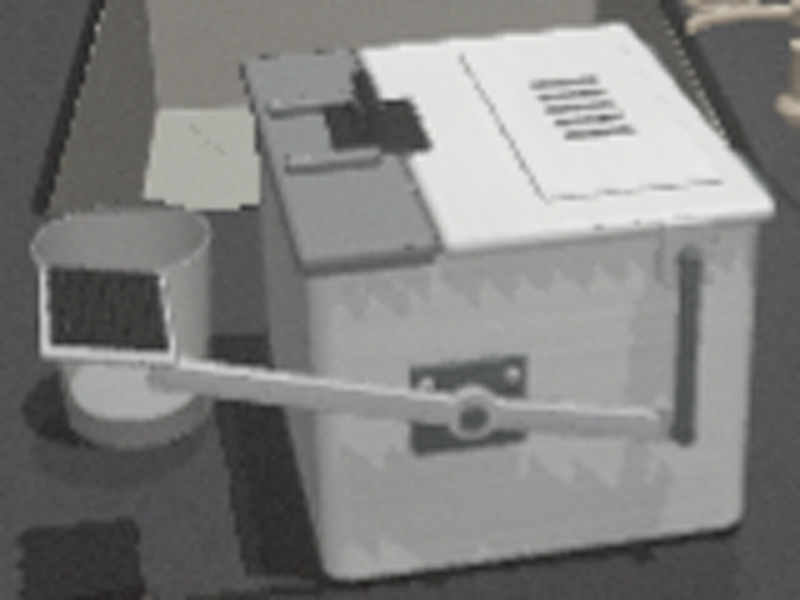

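```bash
cat > h.py <<'E'
import numpy as np, cv2
from bench import env
from scipy.optimize import least_squares
C={n:env.camera(n) for n in("top","side")}
def proj(n,P):
    c=C[n];K=np.array([[c["fx"],0,c["cx"]],[0,c["fy"],c["cy"]],[0,0,1.]])
    return cv2.projectPoints(np.array(P,float).reshape(-1,1,3),cv2.Rodrigues(c["R"])[0],c["t"],K,c["D"])[0][:,0]
def px(n,u):
    s,o=(4,[205,110]) if n=="top" else (5,[175,150])
    return (np.array(u,float)+.5)/s-.5+o
def w(p,L):
    L=np.atleast_2d(L);c,s=np.cos(p[2]),np.sin(p[2])
    return np.c_[p[0]+c*L[:,0]-s*L[:,1],p[1]+s*L[:,0]+c*L[:,1],L[:,2]]
E
python3 - <<'E'
from h import *
O={"top":[((-94,100,160),(77,408)),((-94,-100,160),(440,350)),((-40,100,162),(62,312)),((-40,-100,162),(425,257)),((-165,-78,135),(420,488))],
"side":[((-94,-100,160),(305,268)),((-94,100,160),(243,62)),((-40,-100,160),(440,255)),((-165,-78,135),(108,308))]}
def r(p): return np.concatenate([(proj(n,w(p,[l for l,_ in O[n]]))-px(n,[u for _,u in O[n]])).ravel() for n in O])
f=least_squares(r,[600,50,0],loss="soft_l1",x_scale=[10,10,.1]);p=f.x
print(p,f.cost);print(r(p).reshape(-1,2).round(1))
for nm,l in dict(tab=(-50,0,182),tabfree=(-70,0,182),pad=(-165,-78,135),padd=(-174,-78,83)).items():
    W=w(p,l);print(nm,W.round(1))
    for n,s,o in(("top",4,[205,110]),("side",5,[175,150])): print(n,((proj(n,W)-o)*s).round())
def g(q): return proj("top",[[q[0],q[1],93]])[0]-px("top",(172,510))
print("glass",least_squares(g,[400,0]).x)
E
```

```text
[6.58141775e+02 5.84987484e+01 1.28137978e-01] 8.43427662671316
[[ 1.2  0.4]
 [ 0.4  0.5]
 [ 1.3  0.2]
 [-0.1 -0.3]
 [-0.2 -0. ]
 [-1.1 -3.3]
 [ 0.4 -0.8]
 [ 0.5 -3.8]
 [ 0.6 -0.8]]
tab [[608.6  52.1 182. ]]
top [[248. 295.]]
side [[370.  83.]]
tabfree [[588.7  49.6 182. ]]
top [[254. 332.]]
side [[322.  88.]]
pad [[504.5 -39.9 135. ]]
top [[418. 486.]]
side [[109. 302.]]
padd [[495.5 -41.1  83. ]]
top [[409. 503.]]
side [[ 99. 420.]]
glass [496.60133087 100.25913735]
```

Emit:
apply_moves:
  moves: "0 0 0 0 0 -0.035 -1; 0 0 0 0 0 -0.07 -1; 0 0 -0.05 -0.035 -0.02 -0.07 -1; 0 0 -0.1 -0.07 -0.04 -0.07 -1; 0 0 -0.15 -0.105 -0.06 -0.07 -1; 0 0 -0.2 -0.14 -0.08 -0.07 -1; 0 0 -0.25 -0.175 -0.1 -0.07 -1; 0 0 -0.3 -0.21 -0.12 -0.07 -1; 0 0 -0.35 -0.245 -0.14 -0.07 -1; 0 0 -0.377 -0.28 -0.16 -0.07 -1; 0 0 -0.377 -0.315 -0.18 -0.07 -1; 0 0 -0.377 -0.35 -0.2 -0.07 -1; 0 0 -0.377 -0.385 -0.22 -0.07 -1; 0 0 -0.377 -0.42 -0.24 -0.07 -1; 0 0 -0.377 -0.455 -0.26 -0.07 -1; 0 0 -0.377 -0.49 -0.28 -0.07 -1; 0 0 -0.377 -0.525 -0.3 -0.07 -1; 0 0 -0.377 -0.56 -0.32 -0.07 -1; 0 0 -0.377 -0.6 -0.34 -0.07 -1; 0 0 -0.377 -0.6 -0.34 -0.07 -1"

```text
clock: 1.97
position: [637.2, 49.9, 247.8]
eef_rot: [0.193, -3.135, 0.004]
contact_force: [-0.9, 1.4, 0.2]
width: 0.01
grip_force: 0.0
```

```bash
cat >> h.py <<'E'
from scipy.spatial.transform import Rotation as Ro
P=np.array([658.1,58.5,.128])
def st():
    s=env.sense();R=Ro.from_rotvec(s["eef_rot"]).as_matrix();c,q=np.cos(P[2]),np.sin(P[2]);d=np.array(s["position"])-[P[0],P[1],0]
    print("t",s["clock"],"local",np.round([c*d[0]+q*d[1],-q*d[0]+c*d[1],d[2]],1),"F",np.round(s["contact_force"],1),"w",round(s["width"],2),"yaw err",np.round(np.arctan2(R[1,1],R[0,1])-np.pi/2-P[2],3),"tilt",R[2].round(3))
E
python3 - <<'E'
from h import *
st()
cv2.imwrite("pics/side1.png",cv2.resize(C["side"]["frame"][40:280,120:380,::-1],None,fx=2.5,fy=2.5))
E
```

```text
t 2.0667 local [-24.6  -1.2 248.5] F [-0.3  0.9  0.6] w 0.01 yaw err -0.003 tilt [ 0.002  0.001 -1.   ]
```

View pics/side1.png

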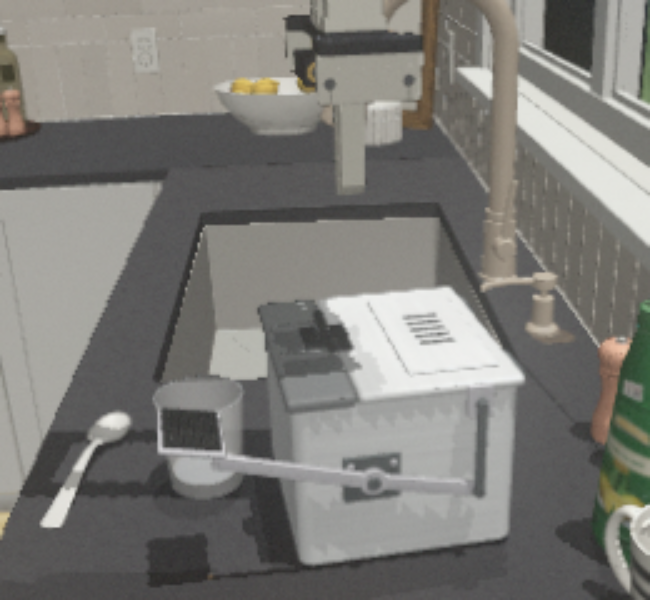

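The fingers are shut, centred above the lid just behind the tab (about (320,320) in this crop). I'll lower them to z ≈ 173 and push slowly.

Emit:
apply_moves:
  moves: "0 0 0 0 0 0.03 -1; 0 0 0 0 0 0.055 -1; 0 0 0 0 0 0.07 -1; 0 0 0 0 0 0.075 -1; 0 0 0 0 0 0.075 -1; 0 0 0 0.005 0.001 0.075 -1; 0 0 0 0.01 0.001 0.075 -1; 0 0 0 0.013 0.001 0.075 -1; 0 0 0 0.016 0.001 0.075 -1; 0 0 0 0.019 0.001 0.075 -1; 0 0 0 0.022 0.001 0.075 -1; 0 0 0 0.024 0.001 0.075 -1; 0 0 0 0.026 0.001 0.075 -1; 0 0 0 0.028 0.001 0.075 -1; 0 0 0 0.029 0.001 0.075 -1; 0 0 0 0.03 0.001 0.075 -1; 0 0 0 0.03 0.001 0.075 -1"

```text
clock: 3.48
position: [603.2, 52.9, 174.9]
eef_rot: [0.201, -3.135, -0.0]
contact_force: [-0.7, 0.5, 0.1]
width: 0.005
grip_force: 0.0
```

```bash
python3 -c "
from h import *
st()"
```

```text
t 3.5833 local [-55.    1.5 174.9] F [0.4 0.5 0.4] w 0.01 yaw err 0.0 tilt [ 0.  0. -1.]
```

Emit:
apply_moves:
  moves: "0 0 0 0.001 0 0 -1; 0 0 0 0.002 0 0 -1; 0 0 0 0.003 0 0 -1; 0 0 0 0.003 0 0 -1"

```text
clock: 3.92
position: [600.1, 52.6, 174.9]
eef_rot: [0.201, -3.135, -0.0]
contact_force: [-0.2, -0.7, -0.5]
width: 0.003
grip_force: 0.0
```

```bash
python3 - <<'E'
from h import *
st()
cv2.imwrite("pics/side2.png",cv2.resize(C["side"]["frame"][130:230,200:330,::-1],None,fx=5,fy=5,interpolation=2))
E
```

```text
t 4.0167 local [-58.1   1.5 175. ] F [0.3 0.1 0.9] w 0.01 yaw err 0.0 tilt [-0. -0. -1.]
```

View pics/side2.png

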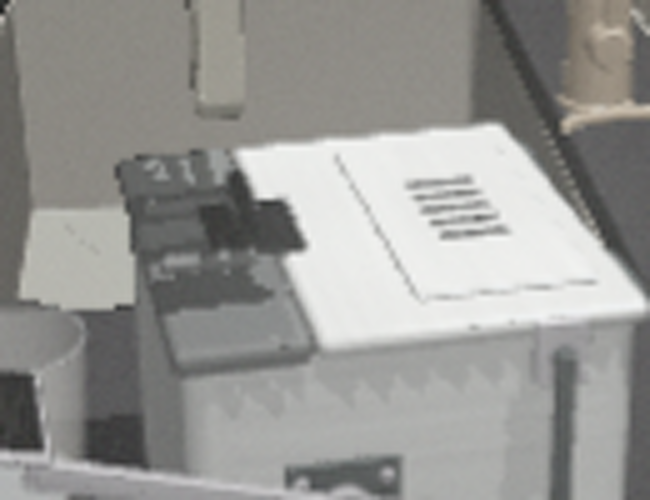

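The catch hasn't moved, and the fingertip at (220,110) sits too high in the picture. I'll compare the projected TCP with the top view.

```bash
python3 - <<'E'
from h import *
st();p=env.sense()["position"]
for n in C: print(n,proj(n,[p]),C[n]["R"]@p+C[n]["t"])
print("side2 crop",(proj("side",[p])-[200,130])*5, "top crop",(proj("top",[p])-[205,80])*4)
cv2.imwrite("pics/top2.png",cv2.resize(C["top"]["frame"][80:225,205:355,::-1],None,fx=4,fy=4,interpolation=2))
E
```

```text
t 4.1167 local [-58.    1.5 175. ] F [-0.6 -0.4 -0.4] w 0.01 yaw err 0.0 tilt [-0. -0. -1.]
top [[266.89618688 187.98378905]] [ 16.97421146   5.87968748 803.54157511]
side [[245.10237848 169.82368174]] [-31.52897825 -38.35450082 806.43347577]
side2 crop [[225.5118924  199.11840869]] top crop [[247.58474751 431.93515622]]
```

View pics/top2.png

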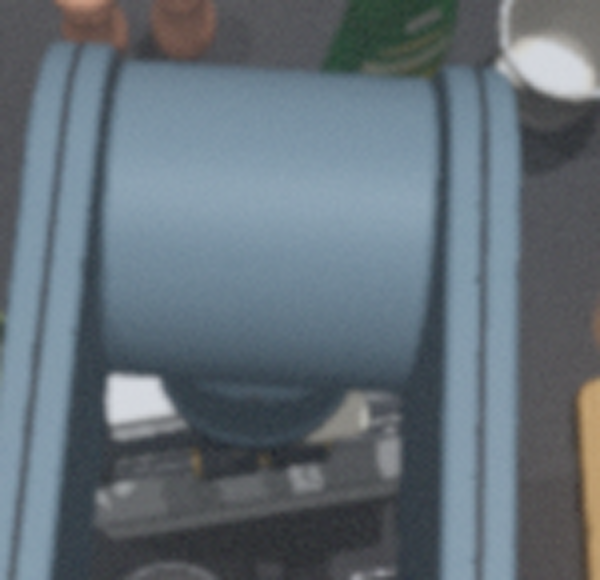

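```bash
python3 - <<'E'
from h import *
from scipy.optimize import least_squares
T={"start":((135.2,532.6,179.2),(83,109)),"hover":(w(P,(-24.6,-1.2,248.5))[0],(260,116.8)),"now":(w(P,(-58,1.5,175))[0],(244,152))}
for k,(p,u) in T.items():
    f=least_squares(lambda z:(proj("side",[[p[0],p[1],z[0]]])[0]-u)[1],[200]).x
    print(k,p,proj("side",[p]),u,"z that fits",f)
E
```

```text
start (135.2, 532.6, 179.2) [[ 97.4277659  117.94935554]] (83, 109) z that fits [208.59993849]
hover [633.85442912  54.16960827 248.5       ] [[260.19452476 135.01862565]] (260, 116.8) z that fits [286.02691189]
now [600.38301149  52.58398464 175.        ] [[245.09982718 169.80887848]] (244, 152) z that fits [214.38342337]
```

```bash
python3 - <<'E'
from h import *
cv2.imwrite("pics/side3.png",cv2.resize(C["side"]["frame"][0:200,150:400,::-1],None,fx=3,fy=3,interpolation=2))
E
```

```text
(no output)
```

View pics/side3.png

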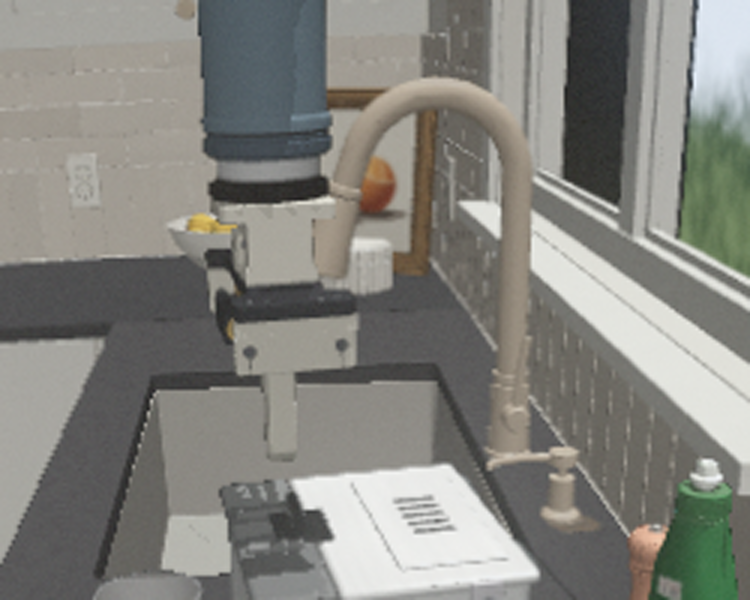

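The tip shows about 40 mm above the reported TCP, in line with no contact being felt at the tab. I'll use the fixed deck (z=160, clear of the catch) as a touch datum.

Emit:
apply_moves:
  moves: "0 0 0 0.006 0.023 0 -1; 0 0 0 0.012 0.045 0 -1; 0 0 0 0.012 0.045 0.015 -1; 0 0 0 0.012 0.045 0.028 -1; 0 0 0 0.012 0.045 0.034 -1; 0 0 0 0.012 0.045 0.034 -1; 0 0 0 0.012 0.045 0.036 -1; 0 0 0 0.012 0.045 0.038 -1; 0 0 0 0.012 0.045 0.04 -1; 0 0 0 0.012 0.045 0.042 -1; 0 0 0 0.012 0.045 0.042 -1"

```text
clock: 5.23
position: [582.7, 95.5, 132.8]
eef_rot: [0.201, -3.135, -0.0]
contact_force: [-0.1, 0.5, 0.5]
width: 0.003
grip_force: 0.0
```

```bash
python3 - <<'E'
from h import *
st()
E
```

```text
t 5.3333 local [-70.   46.4 133.1] F [-0.3  0.4 -0. ] w 0.01 yaw err 0.0 tilt [-0. -0. -1.]
```

Emit:
apply_moves:
  moves: "0 0 0 0 0 0.001 -1; 0 0 0 0 0 0.002 -1; 0 0 0 0 0 0.003 -1; 0 0 0 0 0 0.004 -1; 0 0 0 0 0 0.005 -1; 0 0 0 0 0 0.006 -1; 0 0 0 0 0 0.007 -1; 0 0 0 0 0 0.008 -1; 0 0 0 0 0 0.008 -1"

```text
clock: 6.08
position: [582.5, 95.7, 124.7]
eef_rot: [0.201, -3.135, -0.0]
contact_force: [0.1, -0.7, -0.3]
width: 0.002
grip_force: 0.0
```

```bash
python3 - <<'E'
from h import *
st()
f=C["side"]["frame"]
cv2.imwrite("pics/side4.png",cv2.resize(f[110:230,180:340,::-1],None,fx=5,fy=5,interpolation=2))
E
```

```text
t 6.1833 local [-70.   46.5 124.9] F [-0.3  0.2 -0.6] w 0.0 yaw err 0.0 tilt [ 0. -0. -1.]
```

View pics/side4.png

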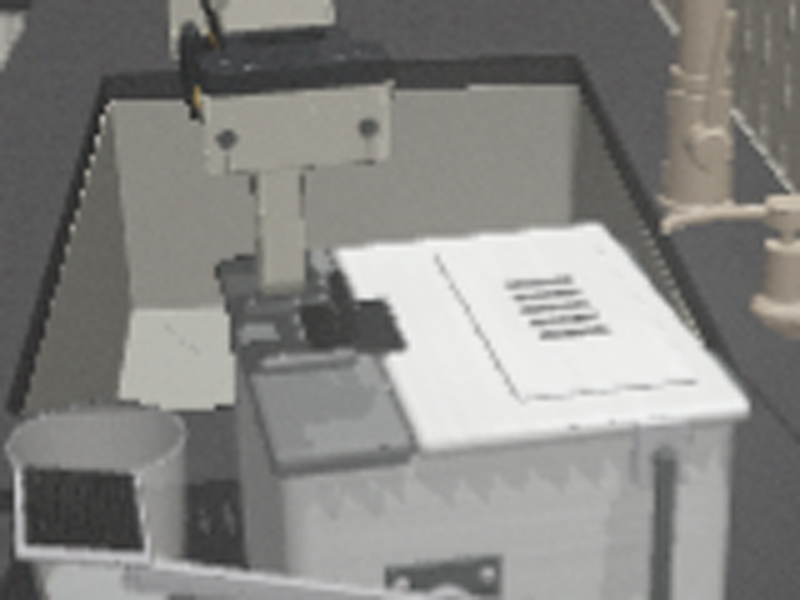

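Fingertip bottom is at (282,290), seemingly a few mm above the deck's far half. I'll keep probing.

Emit:
apply_moves:
  moves: "0 0 0 0 0 0.001 -1; 0 0 0 0 0 0.002 -1; 0 0 0 0 0 0.003 -1; 0 0 0 0 0 0.004 -1; 0 0 0 0 0 0.005 -1; 0 0 0 0 0 0.005 -1"

```text
clock: 6.68
position: [582.8, 95.7, 121.6]
eef_rot: [-0.201, 3.134, -0.0]
contact_force: [-3.0, 0.4, 9.0]
width: 0.006
grip_force: 4.8
```

```bash
python3 - <<'E'
from h import *
st()
for l in((-70,29,160),(-70,46,160),(-62,29,160),(-78,29,160)): print(l,(proj("side",w(P,l))-[180,110])*5)
E
```

```text
t 6.7833 local [-70.   46.5 121.6] F [-3.6 -0.5  8.8] w 0.0 yaw err 0.0 tilt [-0.001 -0.    -1.   ]
(-70, 29, 160) [[289.91670727 309.68149249]]
(-70, 46, 160) [[284.75332729 294.85760265]]
(-62, 29, 160) [[308.2798475  307.88853802]]
(-78, 29, 160) [[271.50493024 311.48099496]]
```

Deck touched at reported z ≈ 122, so true height is about the reported value + 38 mm. Now the catch, at reported z ≈ 134.

Emit:
apply_moves:
  moves: "0 0 0 0 0 -0.015 -1; 0 0 0 0 0 -0.034 -1; 0 0 0 0 0 -0.034 -1; 0 0 0 -0.022 -0.023 -0.034 -1; 0 0 0 -0.044 -0.046 -0.034 -1; 0 0 0 -0.044 -0.046 -0.034 -1; 0 0 0 -0.044 -0.046 -0.024 -1; 0 0 0 -0.044 -0.046 -0.014 -1; 0 0 0 -0.044 -0.046 -0.014 -1; 0 0 0 -0.04 -0.046 -0.014 -1; 0 0 0 -0.036 -0.046 -0.014 -1; 0 0 0 -0.032 -0.046 -0.014 -1; 0 0 0 -0.029 -0.046 -0.014 -1; 0 0 0 -0.026 -0.046 -0.014 -1; 0 0 0 -0.023 -0.046 -0.014 -1; 0 0 0 -0.02 -0.046 -0.014 -1; 0 0 0 -0.018 -0.046 -0.014 -1; 0 0 0 -0.016 -0.046 -0.014 -1; 0 0 0 -0.014 -0.046 -0.014 -1; 0 0 0 -0.014 -0.046 -0.014 -1"

```text
clock: 8.45
position: [602.1, 51.6, 134.0]
eef_rot: [0.201, -3.135, 0.0]
contact_force: [-0.1, -1.0, 0.1]
width: 0.002
grip_force: 0.1
```

```bash
python3 - <<'E'
from h import *
st()
E
```

```text
t 8.55 local [-56.4   0.4 133.8] F [0.4 0.3 0.2] w 0.0 yaw err 0.0 tilt [ 0.001 -0.    -1.   ]
```

Emit:
apply_moves:
  moves: "0 0 0 0.001 0 0 -1; 0 0 0 0.002 0 0 -1; 0 0 0 0.003 0 0 -1; 0 0 0 0.004 0 0 -1"

```text
clock: 8.88
position: [601.4, 51.6, 133.9]
eef_rot: [-0.201, 3.129, 0.0]
contact_force: [11.8, 1.9, -7.4]
width: 0.003
grip_force: 6.0
```

```bash
python3 - <<'E'
from h import *
st()
f=C["side"]["frame"]
cv2.imwrite("pics/side5.png",cv2.resize(f[110:230,180:340,::-1],None,fx=5,fy=5,interpolation=2))
E
```

```text
t 8.9833 local [-57.    0.3 134. ] F [ 9.9  2.  -5.5] w 0.0 yaw err -0.0 tilt [-0.006 -0.    -1.   ]
```

View pics/side5.png

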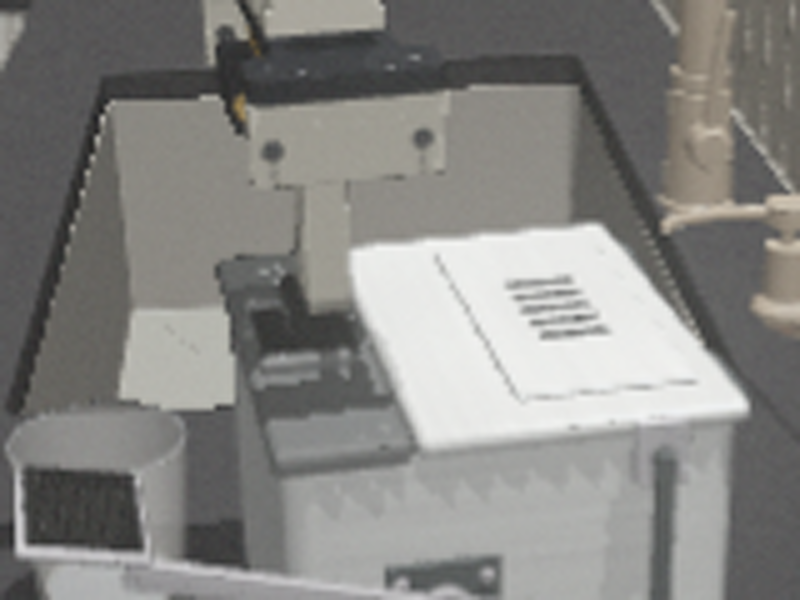

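The catch is back: the tab now sits at about (295,295), the lid edge is clear, and 10 N is felt at the stop. Next: back off, rise, and go above the lever pad.

Emit:
apply_moves:
  moves: "0 0 0 -0.003 0 0 -1; 0 0 0 -0.005 0 -0.01 -1; 0 0 0 -0.005 0 -0.03 -1; 0 0 0 0.01 -0.01 -0.04 -1; 0 0 0 0.04 -0.03 -0.04 -1; 0 0 0 0.07 -0.055 -0.04 -1; 0 0 0 0.105 -0.08 -0.04 -1; 0 0 0 0.105 -0.08 -0.03 -1; 0 0 0 0.105 -0.08 0 -1; 0 0 0 0.105 -0.08 0.02 -1; 0 0 0 0.105 -0.08 0.029 -1; 0 0 0 0.105 -0.08 0.029 -1"

```text
clock: 9.98
position: [502.9, -40.8, 103.3]
eef_rot: [0.201, -3.131, -0.003]
contact_force: [-0.0, 0.5, 0.1]
width: 0.006
grip_force: 0.0
```

```bash
python3 - <<'E'
from h import *
st()
E
```

```text
t 10.0833 local [-164.5  -79.5  105.6] F [1.  0.4 0.1] w 0.01 yaw err 0.001 tilt [ 0. -0. -1.]
```

Emit:
apply_moves:
  moves: "0 0 0 0 0 0.004 -1; 0 0 0 0 0 0.006 -1; 0 0 0 0 0 0.008 -1; 0 0 0 0.001 0 0.01 -1; 0 0 0 0.001 0 0.012 -1; 0 0 0 0.002 0 0.014 -1; 0 0 0 0.002 0 0.016 -1; 0 0 0 0.003 0 0.018 -1; 0 0 0 0.004 0 0.02 -1; 0 0 0 0.004 0 0.022 -1; 0 0 0 0.005 0 0.024 -1; 0 0 0 0.005 0 0.026 -1; 0 0 0 0.006 0 0.028 -1; 0 0 0 0.006 0 0.03 -1"

```text
clock: 11.25
position: [498.5, -42.3, 74.8]
eef_rot: [0.201, -3.135, 0.0]
contact_force: [0.0, 0.8, 2.5]
width: 0.003
grip_force: 1.4
```

```bash
python3 - <<'E'
from h import *
st()
E
```

```text
t 11.35 local [-171.4  -79.5   74.5] F [ 0.9 -0.5  2.3] w 0.01 yaw err 0.0 tilt [ 0.001  0.    -1.   ]
```

Emit:
apply_moves:
  moves: "0 0 0 0 0 0.002 -1; 0 0 0 0.001 0 0.004 -1; 0 0 0 0.001 0 0.006 -1; 0 0 0 0.001 0 0.008 -1; 0 0 0 0.001 0 0.01 -1; 0 0 0 0.002 0 0.012 -1; 0 0 0 0.002 0 0.014 -1; 0 0 0 0.002 0 0.016 -1; 0 0 0 0.002 0 0.018 -1; 0 0 0 0.002 0 0.02 -1; 0 0 0 0.002 0 0.022 -1; 0 0 0 0.002 0 0.024 -1; 0 0 0 0.002 0 0.026 -1; 0 0 0 0.002 0 0.028 -1; 0 0 0 0.002 0 0.029 -1; 0 0 0 0.002 0 0.03 -1"

```text
clock: 12.68
position: [496.6, -42.4, 45.2]
eef_rot: [0.201, -3.135, -0.0]
contact_force: [-4.8, 0.5, 13.0]
width: 0.009
grip_force: 7.0
```

```bash
python3 - <<'E'
from h import *
st()
E
```

```text
t 12.7833 local [-173.   -79.4   45.4] F [-4.  -0.3  7.5] w 0.0 yaw err 0.0 tilt [ 0.  0. -1.]
```

At the stop (reported z 45, as predicted, with force up). Holding.

Emit:
apply_moves:
  moves: "0 0 0 0 0 0.0005 -1;0 0 0 0 0 0.0005 -1;0 0 0 0 0 0.0005 -1;0 0 0 0 0 0.0005 -1;0 0 0 0 0 0.0005 -1;0 0 0 0 0 0.0005 -1;0 0 0 0 0 0.0005 -1;0 0 0 0 0 0.0005 -1;0 0 0 0 0 0.0005 -1;0 0 0 0 0 0.0005 -1;0 0 0 0 0 0.0005 -1;0 0 0 0 0 0.0005 -1;0 0 0 0 0 0.0005 -1;0 0 0 0 0 0.0005 -1;0 0 0 0 0 0.0005 -1;0 0 0 0 0 0.0005 -1;0 0 0 0 0 0.0005 -1;0 0 0 0 0 0.0005 -1;0 0 0 0 0 0.0005 -1;0 0 0 0 0 0.0005 -1"

```text
clock: 14.45
position: [496.6, -42.3, 45.3]
eef_rot: [-0.201, 3.135, -0.0]
contact_force: [-4.7, 0.6, 9.9]
width: 0.006
grip_force: 5.3
```

Emit:
apply_moves:
  moves: "0 0 0 0 0 0 -1;0 0 0 0 0 0 -1;0 0 0 0 0 0 -1;0 0 0 0 0 0 -1;0 0 0 0 0 0 -1;0 0 0 0 0 0 -1;0 0 0 0 0 0 -1;0 0 0 0 0 0 -1;0 0 0 0 0 0 -1;0 0 0 0 0 0 -1;0 0 0 0 0 0 -1;0 0 0 0 0 0 -1;0 0 0 0 0 0 -1;0 0 0 0 0 0 -1;0 0 0 0 0 0 -1;0 0 0 0 0 0 -1;0 0 0 0 0 0 -1;0 0 0 0 0 0 -1"

```text
clock: 15.95
position: [496.6, -42.3, 45.3]
eef_rot: [-0.202, 3.135, -0.0]
contact_force: [-5.1, 0.3, 10.4]
width: 0.008
grip_force: 5.3
```

```bash
python3 - <<'E'
from h import *
st()
# lid check: bright pixels on the closed-lid area, and dark catch tab area
f=C["side"]["frame"]; o=cv2.imread("pics/side5.png"); 
o=cv2.resize(o,(160,120),interpolation=cv2.INTER_AREA)[:,:,::-1]
for (u,v) in((500,300),(480,410),(620,380),(560,250)): print((u,v),f[110+v//5,180+u//5],o[v//5,u//5])
E
```

```text
t 16.05 local [-173.   -79.4   45.3] F [-3.5  1.   9.8] w 0.0 yaw err 0.0 tilt [-0. -0. -1.]
(500, 300) [ 99 100 100] [233 234 232]
(480, 410) [102 103 100] [232 233 231]
(620, 380) [75 76 74] [230 231 229]
(560, 250) [138 138 136] [234 234 233]
```

The lid is open (former lid pixels now dark interior). Lowering slowly.

Emit:
apply_moves:
  moves: "0 0 0 0 0 -0.001 -1;0 0 0 0 0 -0.002 -1;0 0 0 0 0 -0.003 -1;0 0 0 0 0 -0.004 -1;0 0 0 0 0 -0.005 -1;0 0 0 0 0 -0.006 -1;0 0 0 0 0 -0.007 -1;0 0 0 0 0 -0.008 -1;0 0 0 0 0 -0.009 -1;0 0 0 0 0 -0.01 -1;0 0 0 0 0 -0.011 -1;0 0 0 0 0 -0.012 -1;0 0 0 0 0 -0.013 -1;0 0 0 0 0 -0.014 -1;0 0 0 0 0 -0.015 -1;0 0 0 0 0 -0.016 -1;0 0 0 0 0 -0.017 -1;0 0 0 0 0 -0.018 -1;0 0 0 0 0 -0.019 -1;0 0 0 0 0 -0.02 -1"

```text
clock: 17.72
position: [496.8, -42.5, 64.6]
eef_rot: [-0.201, 3.135, -0.0]
contact_force: [2.1, 0.6, 1.4]
width: 0.003
grip_force: 0.9
```

Emit:
apply_moves:
  moves: "0 0 0 0 0 -0.001 -1;0 0 0 0 0 -0.002 -1;0 0 0 0 0 -0.003 -1;0 0 0 0 0 -0.004 -1;0 0 0 -0.001 0 -0.005 -1;0 0 0 -0.001 0 -0.006 -1;0 0 0 -0.001 0 -0.007 -1;0 0 0 -0.001 0 -0.008 -1;0 0 0 -0.002 0 -0.009 -1;0 0 0 -0.002 0 -0.01 -1;0 0 0 -0.002 0 -0.011 -1;0 0 0 -0.002 0 -0.012 -1;0 0 0 -0.003 0 -0.013 -1;0 0 0 -0.003 0 -0.014 -1;0 0 0 -0.003 0 -0.015 -1;0 0 0 -0.003 0 -0.016 -1;0 0 0 -0.004 0 -0.017 -1;0 0 0 -0.004 0 -0.018 -1;0 0 0 -0.004 0 -0.019 -1;0 0 0 -0.004 0 -0.02 -1"

```text
clock: 19.38
position: [501.1, -41.9, 84.7]
eef_rot: [-0.201, 3.134, 0.0]
contact_force: [0.6, 0.6, 2.1]
width: 0.005
grip_force: 1.0
```

Emit:
apply_moves:
  moves: "0 0 0 0 0 -0.001 -1;0 0 0 0 0 -0.002 -1;0 0 0 0 0 -0.003 -1;0 0 0 0 0 -0.004 -1;0 0 0 -0.001 0 -0.005 -1;0 0 0 -0.001 0 -0.006 -1;0 0 0 -0.001 0 -0.007 -1;0 0 0 -0.001 0 -0.008 -1;0 0 0 -0.002 0 -0.009 -1;0 0 0 -0.002 0 -0.01 -1;0 0 0 -0.002 0 -0.011 -1;0 0 0 -0.002 0 -0.012 -1;0 0 0 -0.003 0 -0.013 -1;0 0 0 -0.003 0 -0.014 -1;0 0 0 -0.003 0 -0.015 -1;0 0 0 -0.003 0 -0.016 -1;0 0 0 -0.004 0 -0.017 -1;0 0 0 -0.004 0 -0.018 -1;0 0 0 -0.004 0 -0.019 -1;0 0 0 -0.004 0 -0.02 -1"

```text
clock: 21.05
position: [504.5, -41.4, 104.4]
eef_rot: [0.201, -3.135, -0.0]
contact_force: [-0.4, 0.6, -0.1]
width: 0.007
grip_force: 0.0
```

```bash
python3 - <<'E'
from h import *
st()
f=C["side"]["frame"]; o=cv2.imread("pics/side5.png"); 
o=cv2.resize(o,(160,120),interpolation=cv2.INTER_AREA)[:,:,::-1]
d=np.abs(f[110:230,180:340].astype(int)-o).max(2)
print("lid diff",d[52:88,92:145].mean(), "pts",[f[110+v//5,180+u//5,0] for u,v in((500,300),(480,410),(620,380),(560,250))])
E
```

```text
t 21.15 local [-164.9  -79.5  104.6] F [ 0.3 -0.8  0.2] w 0.01 yaw err 0.0 tilt [-0. -0. -1.]
lid diff 2.3238993710691824 pts [np.uint8(234), np.uint8(233), np.uint8(231), np.uint8(234)]
```

Lid is shut. Now around to the front of the tab to push the catch home.

Emit:
apply_moves:
  moves: "0 0 0 0 0 -0.025 -1; 0 0 0 0 0 -0.055 -1; 0 0 0 0 0 -0.06 -1; 0 0 0 -0.02 0.025 -0.06 -1; 0 0 0 -0.045 0.055 -0.06 -1; 0 0 0 -0.065 0.08 -0.06 -1; 0 0 0 -0.065 0.08 -0.06 -1; 0 0 0 -0.065 0.08 -0.045 -1; 0 0 0 -0.065 0.08 -0.03 -1; 0 0 0 -0.065 0.08 -0.03 -1; 0 0 0 -0.07 0.08 -0.03 -1; 0 0 0 -0.075 0.08 -0.03 -1; 0 0 0 -0.08 0.08 -0.03 -1; 0 0 0 -0.083 0.08 -0.03 -1; 0 0 0 -0.086 0.08 -0.03 -1; 0 0 0 -0.089 0.08 -0.03 -1; 0 0 0 -0.092 0.08 -0.03 -1; 0 0 0 -0.095 0.08 -0.03 -1; 0 0 0 -0.098 0.08 -0.03 -1; 0 0 0 -0.098 0.08 -0.03 -1"

```text
clock: 22.82
position: [592.2, 50.6, 134.4]
eef_rot: [-0.201, 3.135, 0.0]
contact_force: [-0.1, 0.7, 0.1]
width: 0.007
grip_force: 0.0
```

Emit:
apply_moves:
  moves: "0 0 0 -0.001 0 0 -1; 0 0 0 -0.002 0 0 -1; 0 0 0 -0.003 0 0 -1; 0 0 0 -0.004 0 0 -1; 0 0 0 -0.004 0 0 -1"

```text
clock: 23.23
position: [595.1, 51.0, 134.4]
eef_rot: [0.201, -3.134, -0.0]
contact_force: [-2.4, 0.1, 1.1]
width: 0.007
grip_force: 1.4
```

```bash
python3 - <<'E'
from h import *
st()
E
```

```text
t 23.3333 local [-63.5   0.6 134.4] F [-2.2 -0.4  0.9] w 0.01 yaw err 0.0 tilt [ 0.001  0.    -1.   ]
```

Force is starting; push a little further to be sure it's at the stop.

Emit:
apply_moves:
  moves: "0 0 0 -0.001 0 0 -1; 0 0 0 -0.002 0 0 -1; 0 0 0 -0.003 0 0 -1; 0 0 0 -0.003 0 0 -1"

```text
clock: 23.67
position: [595.0, 51.0, 134.3]
eef_rot: [0.201, -3.128, 0.001]
contact_force: [-13.3, -2.1, 7.3]
width: 0.004
grip_force: 6.2
```

```bash
python3 - <<'E'
from h import *
st()
E
```

```text
t 23.7667 local [-63.5   0.6 134.3] F [-11.6  -2.2   6.3] w 0.0 yaw err 0.0 tilt [ 0.007  0.    -1.   ]
```

Hard stop at −63.5, as predicted for home. Retreat and compare with the first picture.

Emit:
apply_moves:
  moves: "0 0 0 0.005 0 0 -1; 0 0 0 0.012 0 0 -1; 0 0 0 0.012 0 -0.03 -1; 0 0 0 0.012 0 -0.06 -1; 0 0 0 0.012 0 -0.1 -1; 0 0 0 0.012 0 -0.13 -1; 0 0 0 0.045 0 -0.15 -1; 0 0 0 0.085 0 -0.15 -1; 0 0 0 0.12 0 -0.15 -1; 0 0 0 0.16 0 -0.15 -1; 0 0 0 0.16 0 -0.15 -1; 0 0 0 0.16 0 -0.15 -1"

```text
clock: 24.77
position: [438.9, 30.9, 285.3]
eef_rot: [-0.2, 3.132, -0.001]
contact_force: [0.1, 0.1, 0.4]
width: 0.003
grip_force: 0.0
```

```bash
python3 - <<'E'
from h import *
st()
f=cv2.resize(C["side"]["frame"][150:270,175:335],None,fx=5,fy=5,interpolation=2).astype(int);o=cv2.imread("pics/sidec.png")[:,:,::-1].astype(int)
d=np.abs(f-o).max(2)
for n,(a,b,c,e) in dict(catch=(60,160,310,440),lid=(40,230,450,740),lever=(355,440,180,460),pad=(260,360,40,180),glass=(210,450,30,210)).items(): print(n,d[a:b,c:e].mean().round(1),(d[a:b,c:e]>60).mean().round(3))
s=cv2.imread("pics/side5.png")  # freed catch, same region for contrast
E
```

```text
t 24.8667 local [-2.188e+02  2.000e-01  2.851e+02] F [-0.8  0.  -0.4] w 0.0 yaw err -0.0 tilt [-0.003 -0.001 -1.   ]
catch 7.0 0.0
lid 7.5 0.0
lever 6.6 0.0
pad 5.7 0.0
glass 6.0 0.0
```

Everything matches the first picture; handing in.

```bash
python3 -c "
from bench import env
print(env.finish_job())"
```

```text
the job is handed in; nothing more can be done
None
```

The caddy job is done and handed in: catch pushed back, lid held wide open for just over 3 s, let down over about 4–5 s, and catch pushed fully home; the glass looks unmoved in the last picture, but I made no final check of the mug, which the arm stayed clear of.

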